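Line the balance check weights up by size on their stand

ROBOT

A 6-joint arm with a two-finger parallel gripper is mounted at the origin on a cart in front of the work surface, level with it; the furniture and walls round the work are solid. World frame = base frame: x ahead of the robot, y to its left, z up, the work surface at z = 0. Lengths are in m, angles in rad, forces in N, time in s.
With the tool pointing down it reaches from about 0.425 to 0.95 m from the base axis. Payload 14.7 kg.
Tool frame: the origin (TCP) lies at the very end of the fingers, on their centre line; the grasp point (between the pads) lies 19 mm behind it (arm.grip_depth is the distance from the TCP to the grasp point, in m); z points along the fingers, y is the line along which they close (so a half turn about z gives the same grasp; the last joint's range is limited). The gripper opens to 85 mm and grips with 20 to 120 N. Pads are 22 mm wide; open, the fingers measure 114 mm over their backs; the gripper's body (76 mm by 85 mm) begins 54 mm behind the grasp point. The pads swing forward as they close: fully open they stand 13 mm farther back than shut.
Start: joints at [-1.173, 0.48, 1.596, -0, 1.065, -0.047], TCP at [0.28, -0.587, 0.231] pointing down, gripper open.
Joint ranges: [-2.75, 2.75], [-0.82, 2.05], [0.23, 2.67], [-1.56, 4.7], [0.09, 2.69], [-2.92, 2.92]. Speed limits (rad/s): [1.89, 1.89, 2.39, 3.01, 3.01, 3.01].

INTERFACE

Orientations are given as a rotation vector (axis times angle).
In Python, from cell import arm, read_camera, spotter gives the robot as it stands.
- The arm moves only by the shell command python3 -m inch 'ROWS' [OPENING] [FORCE]. ROWS is text: rows parted by semicolons, each of 4 numbers parted by spaces: the shift along the world's x, y, z in units of 0.02 m (1.0 is 0.02 m), then the turn about the world's z in units of 5 degrees (1.0 is 5 degrees). A call has 1 to 12 rows; each row shifts and turns the commanded pose from where the row before left it; what a row does not reach is not made up. A row lasts 1/12 s, in which the tool goes at most 41.7 mm and 7.16 degrees, less where a joint would pass 70% of its speed; a pose out of reach is approached as far as the arm can. A call with a number of a shift or a turn outside -1 to 1 is refused whole. A call with a gripper value outside its range is refused whole. OPENING is the closure in counts, from 0 (fully open) to 255 (shut), set as the call begins (- or left out, the last holds). The fingers move at their own pace and stop on an object; FORCE is the grip in N (left out, the last holds). Time passes only in rows, so rows that do not move let the fingers close. It gives the time, the measured TCP pose, the force, the opening and the grip force at its end, in the units of the state.
- arm.observe(): the state, without advancing time (a new reading comes with each control period).
- read_camera(name): name is "scene" or "top" or "wrist"; returns a dict with "image" (400x640x3 uint8, red, green, blue), "z_map" (400x640 float32, m along the optical axis (not along the pixel's ray), 0 where there is no reading), "K" (3x3 intrinsics, pixels), "R" (3x3) and "t" (3): a world point X has camera coordinates R X + t. Camera axes: x right, y down, z forward; pixel columns grow to the right and rows downward; lengths in m; the calibration is good to about 2 mm. A picture is of the moment at which its call begins.
- arm.hand_in(): hands the job in; it is judged then, once.
Trained networks look in the newest picture that a camera, given by its name, has taken for a name from the list of things; names that differ only in an ending like _2 or _b are one class to them, and where a whole thing is asked for, a point or a joint stands for the part that bears it (a point fixed in the world has none). Each returns a list of dicts, best first, with "score" (0 to 1); they miss things now and then, are a little off and sometimes report something else, mostly with a low value. They report only what shows in the picture. A call takes as long as a camera call. They do not tell look-alikes from the thing itself.
- spotter.look_for(camera, label): "rect" ([left, top, width, height] in pixels, round what is visible of it).
- spotter.mark_of(camera, label): "uv" ([column, row] in pixels: a listed point, or the origin of a listed thing).
The state is a dict: "time_s": time; "joints": joint angles; "joint_vel": joint speeds; "effort": joint torques, N m; "ee_pos": TCP position; "tcp_rot": TCP orientation; "force": force on the tool from outside, world axes, zero at the start; "moment": the same for the moment, N m; "opening": finger opening in m; "grip_force": force on a finger pad.
Only numpy, scipy, OpenCV 4.12 (cv2) and the standard library are available. Lean on these libraries where they do the work, as an engineer would, in place of code of your own. Each camera call takes 0.05 s, during which the arm holds its last target. There are 200 camera calls.

TASK

Put the four steel check weights away on their stand in order of size: the largest on the pad next to the raised wooden end stop, then the next smaller on each following pad, the smallest at the far end. Stand each one upright in the middle of its pad, and never tip a weight over on the way.

Things in the scene. Friction and masses are not known exactly. Their poses are not given: they have to be found in the camera images.
- weight_a: the largest of four plain steel balance check weights, an upright turned cylinder with a knob on top: body 38 mm in diameter and 42 mm high, then a neck 17 mm and a knob 26 mm in diameter, 64 mm high in all, about 500 g. Origin: centre of its underside, z up. It starts standing on a grey mat 3 mm thick
- weight_b: the second largest of four plain steel balance check weights, an upright turned cylinder with a knob on top: body 29 mm in diameter and 32 mm high, then a neck 13 mm and a knob 20 mm in diameter, 48 mm high in all, about 200 g. Origin: centre of its underside, z up. It starts standing on a grey mat 3 mm thick
- weight_c: the third largest of four plain steel balance check weights, an upright turned cylinder with a knob on top: body 20 mm in diameter and 22 mm high, then a neck 9 mm and a knob 14 mm in diameter, 33 mm high in all, about 50 g. Origin: centre of its underside, z up. It starts standing on a grey mat 3 mm thick
- weight_d: the smallest of four plain steel balance check weights, an upright turned cylinder with a knob on top: body 14 mm in diameter and 16 mm high, then a neck 6 mm and a knob 10 mm in diameter, 24 mm high in all, about 20 g. Origin: centre of its underside, z up. It starts standing on a grey mat 3 mm thick
- pad_1: pad 1 of the stand, next to the raised wooden end stop: a flat black rubber disc 48 mm in diameter and 4 mm thick, fixed on the bar. Origin: centre of its underside, which is 8 mm above the worktop; the top where a weight stands is 4 mm above the origin (12 mm above the worktop)
- pad_2: pad 2 of the stand, second from the end stop: a flat black rubber disc 48 mm in diameter and 4 mm thick, fixed on the bar. Origin: centre of its underside, which is 8 mm above the worktop; the top where a weight stands is 4 mm above the origin (12 mm above the worktop)
- pad_3: pad 3 of the stand, third from the end stop: a flat black rubber disc 48 mm in diameter and 4 mm thick, fixed on the bar. Origin: centre of its underside, which is 8 mm above the worktop; the top where a weight stands is 4 mm above the origin (12 mm above the worktop)
- pad_4: pad 4 of the stand, at the end away from the stop: a flat black rubber disc 48 mm in diameter and 4 mm thick, fixed on the bar. Origin: centre of its underside, which is 8 mm above the worktop; the top where a weight stands is 4 mm above the origin (12 mm above the worktop)
- stand: the weight stand, fixed: a flat aluminium bar 268 x 64 x 8 mm on the worktop, with four round black pads in a row at 62 mm pitch and, across one end only, a raised wooden end stop 16 mm thick, 64 mm wide with its top 30 mm above the worktop. Origin: on the worktop under the middle of the row of pads; its x axis runs along the row towards the end stop (pads 1 to 4 at x = 93, 31, -31, -93 mm, stop at x = 134 mm). It may point any way round
Things that resemble listed ones, but are neither listed nor needed, are in the scene too. What is shaped like the weight_b but orange is not meant. What is shaped like the weight_c but blue or purple is not meant.

How it is judged:
At the end, for the whole second after the job is handed in: Weights a, b, c, d (largest to smallest) stand on pads 1, 2, 3, 4 (counted from the end stop), each upright within 0.1 rad, its centre within 10 mm of the pad's centre, resting on the pad's top and still (horizontal distance between weight_a and pad_1 below 0.01 m and z of weight_a in the frame of pad_1 between 0.002 and 0.007 m and angle between each of weight_a, weight_b, weight_c, weight_d's own z axis and vertical below 0.1 rad and linear speed of each of weight_a, weight_b, weight_c, weight_d below 0.02 m/s and angular speed of each of weight_a, weight_b, weight_c, weight_d below 0.2 rad/s and horizontal distance between weight_b and pad_2 below 0.01 m and z of weight_b in the frame of pad_2 between 0.002 and 0.007 m and horizontal distance between weight_c and pad_3 below 0.01 m and z of weight_c in the frame of pad_3 between 0.002 and 0.007 m and horizontal distance between weight_d and pad_4 below 0.01 m and z of weight_d in the frame of pad_4 between 0.002 and 0.007 m); the robot touches nothing.
It fails at once if a weight is tipped over or falls off the worktop (angle between any of weight_a, weight_b, weight_c, weight_d's own z axis and vertical above 0.8 rad or height (world z) of any of weight_a, weight_b, weight_c, weight_d below -0.05 m).
It also fails if it takes over 118 s, if anything falls off the work surface, if the arm or the gripper's body presses on something with over 40 N, if the wrist force passes 120 N, or if a joint passes its speed limit or range.

## Working session

There is one attempt and no reset: what is moved stays moved. The work goes in short steps, Python scripts to look and compute and a shell command to move; the robot and the scene stay as the last step left them, time stands still between calls to the robot, and variables do not carry over. Pictures are saved under pics/ and viewed, at most 14 in all, crops included, and the job is handed in when it is done.

```bash
mkdir -p pics; ls; cat > h.py <<'E'
import numpy as np, cv2
from cell import arm, read_camera, spotter
def px2w(c,u,v,z=None):
    K,R,t=c["K"],c["R"],c["t"]
    r=np.linalg.inv(K)@np.array([u,v,1.])
    o=-R.T@t; d=R.T@r
    if z is None: s=c["z_map"][int(round(v)),int(round(u))]
    else: s=(z-o[2])/d[2]
    return o+s*d
def cloud(c):
    K,R,t=c["K"],c["R"],c["t"]
    v,u=np.mgrid[:400,:640]; z=c["z_map"]
    P=np.stack([(u-K[0,2])/K[0,0]*z,(v-K[1,2])/K[1,1]*z,z],-1)
    W=(P-t)@R; W[z==0]=np.nan
    return W
E
python3 - <<'E'
from h import *
for n in ("top","scene"):
    c=read_camera(n); cv2.imwrite(f"pics/{n}0.png",c["image"][...,::-1])
    print(n,-c["R"].T@c["t"])
    np.savez(f"{n}0.npz",**c)
    for l in ("weight_a","pad_1","stand"):
        for r in spotter.mark_of(n,l): print(l,np.round(r["uv"]),round(r["score"],2),px2w(c,*r["uv"],0.008 if l=="pad_1" else 0.0 if l=="stand" else .003).round(3))
print(arm.observe())
E
```

```text
pics
top [ 0.38764908 -0.07906312  0.99582405]
weight_a [190. 159.] 0.75 [0.604 0.222 0.003]
weight_a [245. 154.] 0.73 [0.615 0.095 0.003]
weight_a [305. 184.] 0.72 [ 0.543 -0.043  0.003]
weight_a [301. 215.] 0.64 [ 0.474 -0.034  0.003]
weight_a [296. 252.] 0.57 [ 0.388 -0.023  0.003]
weight_a [310. 159.] 0.43 [ 0.602 -0.055  0.003]
weight_a [258. 219.] 0.39 [0.464 0.063 0.003]
pad_1 [406. 183.] 0.87 [ 0.545 -0.275  0.008]
pad_1 [399. 239.] 0.83 [ 0.419 -0.257  0.008]
pad_1 [401. 210.] 0.63 [ 0.483 -0.261  0.008]
pad_1 [406. 155.] 0.63 [ 0.612 -0.277  0.008]
stand [401. 200.] 0.62 [ 0.508 -0.265  0.   ]
stand [260. 218.] 0.56 [0.467 0.06  0.   ]
scene [-0.18781821  0.5273392   0.43698102]
weight_a [169. 239.] 0.95 [0.579 0.23  0.003]
weight_a [301. 212.] 0.74 [ 0.52  -0.034  0.003]
weight_a [285. 198.] 0.72 [ 0.601 -0.05   0.003]
weight_a [342. 237.] 0.71 [ 0.386 -0.026  0.003]
weight_a [219. 262.] 0.68 [0.451 0.198 0.003]
weight_a [224. 211.] 0.66 [0.621 0.091 0.003]
weight_a [313. 223.] 0.56 [ 0.466 -0.021  0.003]
weight_a [279. 238.] 0.47 [0.457 0.069 0.003]
pad_1 [356. 172.] 0.69
[... 177 characters left out ...]
0.56 [ 0.498 -0.252  0.   ]
{'time_s': 0.4, 'joints': array([-1.17259033e+00,  4.80300367e-01,  1.59637585e+00, -4.90232560e-07,
        1.06510789e+00, -4.65612925e-02]), 'joint_vel': array([ 0.00127845,  0.00032379, -0.00218477,  0.00063017, -0.00034823,
       -0.00121163]), 'effort': array([-1.13951057e-03, -9.49574447e+01, -4.30148220e+01, -2.57987667e-04,
        4.57109578e-03, -1.34423694e-04]), 'ee_pos': array([ 0.27967767, -0.58668299,  0.23120308]), 'tcp_rot': array([-3.06404548e+00, -6.92853382e-01,  5.32640862e-05]), 'force': array([-0.18282617, -0.35979963, -0.53217947]), 'moment': array([ 0.0077482 , -0.01131883,  0.00706261]), 'grip_force': 0.0, 'opening': 0.0852199026498539}
```

```bash
python3 - <<'E'
from h import *
c=dict(np.load("top0.npz")); im=c["image"][110:290,160:440,::-1]
cv2.imwrite("pics/topc.png",cv2.resize(im,None,fx=2.8,fy=2.8,interpolation=cv2.INTER_CUBIC))
W=cloud(c)
m=((W[...,2]>.018)&(W[...,2]<.12)&(W[...,0]>.3)&(W[...,0]<.8)).astype(np.uint8)
n,L,S,C=cv2.connectedComponentsWithStats(m)
for i in range(1,n):
    if S[i,4]<8: continue
    k=L==i; P=W[k]; print(S[i].tolist(),"mid",((P.min(0)+P.max(0))/2).round(3),"ext",np.ptp(P,0).round(3),"zmax",P[:,2].max().round(3),c["image"][k].mean(0).round())
E
```

```text
[270, 68, 85, 66, 4459] mid [ 0.729 -0.059  0.07 ] ext [0.142 0.19  0.101] zmax 0.12 [209. 210. 206.]
[0, 73, 3, 28, 47] mid [0.769 0.66  0.022] ext [0.062 0.005 0.008] zmax 0.026 [128. 129. 123.]
[377, 73, 26, 14, 265] mid [ 0.786 -0.239  0.025] ext [0.028 0.058 0.012] zmax 0.031 [230. 230. 226.]
[206, 75, 6, 4, 9] mid [0.795 0.181 0.02 ] ext [0.007 0.012 0.002] zmax 0.021 [112. 113. 112.]
[629, 75, 11, 59, 175] mid [ 0.729 -0.805  0.024] ext [0.139 0.015 0.011] zmax 0.029 [110. 118. 114.]
[198, 76, 6, 5, 19] mid [0.791 0.2   0.02 ] ext [0.009 0.012 0.004] zmax 0.022 [103. 108. 106.]
[190, 78, 5, 5, 10] mid [0.786 0.22  0.019] ext [0.009 0.009 0.003] zmax 0.021 [112. 112. 111.]
[190, 85, 6, 3, 11] mid [0.771 0.217 0.02 ] ext [0.006 0.012 0.004] zmax 0.022 [100. 101. 100.]
[492, 113, 23, 23, 393] mid [ 0.681 -0.499  0.023] ext [0.053 0.053 0.009] zmax 0.027 [232. 232. 229.]
[241, 145, 14, 14, 146] mid [0.614 0.086 0.037] ext [0.028 0.029 0.036] zmax 0.055 [205. 210. 207.]
[303, 149, 12, 13, 131] mid [ 0.607 -0.052  0.035] ext [0.026 0.025 0.032] zmax 0.051 [239. 161.  89.]
[175, 152, 20, 19, 291] mid [0.591 0.224 0.044] ext [0.037 0.036 0.052] zmax 0.07 [192. 197. 194.]
[485, 159, 50, 81, 562] mid [ 0.508 -0.503  0.035] ext [0.18  0.105 0.033] zmax 0.051 [138. 155. 167.]
[298, 177, 13, 14, 133] mid [ 0.542 -0.042  0.035] ext [0.028 0.027 0.032] zmax 0.051 [237. 159.  86.]
[295, 207, 9, 9, 59] mid [ 0.48  -0.031  0.027] ext [0.018 0.018 0.017] zmax 0.035 [ 77. 117. 212.]
[250, 214, 10, 8, 62] mid [0.466 0.068 0.029] ext [0.016 0.019 0.019] zmax 0.038 [208. 213. 210.]
[194, 222, 6, 6, 22] mid [0.45  0.198 0.024] ext [0.011 0.01  0.011] zmax 0.03 [209. 214. 211.]
[294, 246, 9, 9, 61] mid [ 0.394 -0.029  0.028] ext [0.018 0.018 0.018] zmax 0.037 [148.  88. 185.]
[384, 251, 30, 11, 216] mid [ 0.381 -0.251  0.027] ext [0.022 0.063 0.015] zmax 0.034 [152. 123. 102.]
```

View pics/scene0.png

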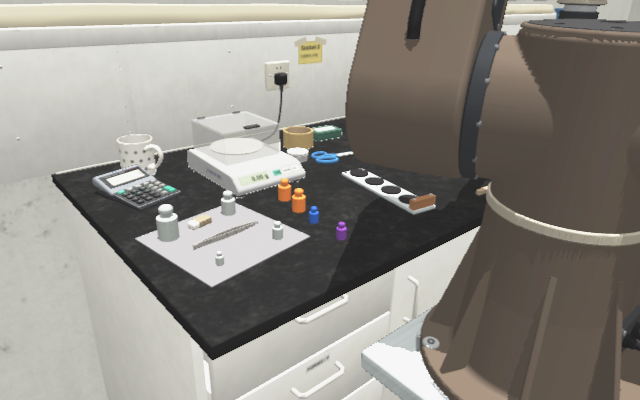

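View pics/topc.png

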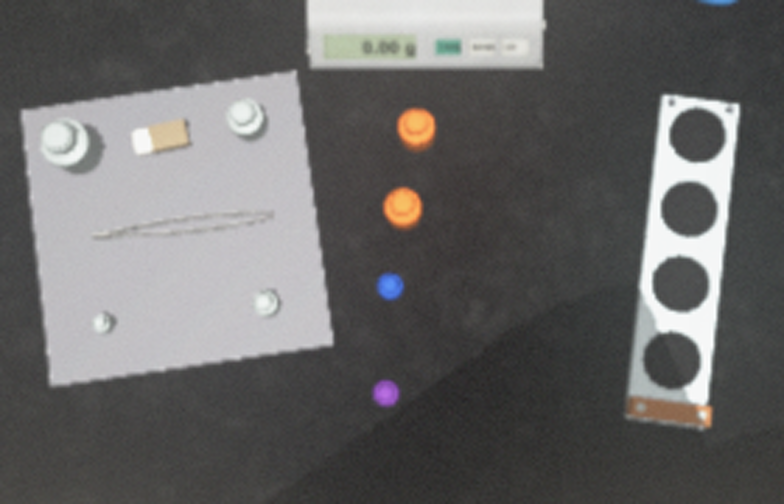

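Steel weights in the top image: a (183,161), b (248,152), c (255,218), d (197,225) — all bare steel and standing on the grey mat. The look-alikes are orange (309,155) and (304,184), blue (299,211) and purple (298,250), off the mat and coloured. The brown end stop is at (399,256), so pad 1 is the disc nearest the robot. This enlarged crop confirms both. Next I refine the centres.

```bash
cat > meas.py <<'E'
from h import *
TOP={"a":.067,"b":.051,"c":.036,"d":.027}; KN={"a":26,"b":20,"c":14,"d":10}
def weights(c,app,base=.003):
    W=cloud(c)
    for k,(x,y) in app.items():
        m=(np.hypot(W[...,0]-x,W[...,1]-y)<.03)&(abs(W[...,2]-(TOP[k]-.003+base))<(.0035))
        v,u=np.nonzero(m)
        if len(u)<3: print(k,"few");continue
        print(k,len(u),px2w(c,(u.min()+u.max())/2,(v.min()+v.max())/2,TOP[k]-.003+base).round(4),px2w(c,u.mean(),v.mean(),TOP[k]-.003+base).round(4))
def pads(c):
    W=cloud(c); g=c["image"].max(2)
    P0=np.array([[.42,-.258],[.483,-.262],[.545,-.27],[.609,-.276]]); out=[]
    x0,y0=P0.mean(0)
    roi=(abs(W[...,0]-x0)<.15)&(abs(W[...,1]-y0)<.06)
    m=((g<75)&roi).astype(np.uint8)
    n,L,S,C=cv2.connectedComponentsWithStats(m,connectivity=4)
    for i in range(1,n):
        if 150<S[i,4]<900 or c.get("big"): 
            p=px2w(c,*C[i],.012); print(S[i].tolist(),p.round(4),"mid",px2w(c,S[i,0]+(S[i,2]-1)/2,S[i,1]+(S[i,3]-1)/2,.012).round(4))
if __name__=="__main__":
    c=dict(np.load("top0.npz"))
    weights(c,{"a":(.592,.224),"b":(.614,.086),"c":(.466,.068),"d":(.45,.198)}); pads(c)
E
python3 meas.py
```

```text
a 91 [0.5912 0.2246 0.067 ] [0.5912 0.2246 0.067 ]
b 53 [0.6139 0.0852 0.051 ] [0.6142 0.0848 0.051 ]
c 25 [0.4659 0.0682 0.036 ] [0.4658 0.0684 0.036 ]
d 13 [0.45   0.1977 0.027 ] [0.4501 0.1985 0.027 ]
[413, 217, 18, 47, 587] [ 0.4089 -0.3075  0.012 ] mid [ 0.416  -0.3058  0.012 ]
[391, 230, 14, 18, 161] [ 0.4169 -0.2499  0.012 ] mid [ 0.4194 -0.252   0.012 ]
```

```bash
python3 -m inch '0 1 0 -1;0 1 0 -1;0 1 0 -1;0 1 0 -1;0 1 0 -1;0 1 0 -1;0 1 0 -0.3;0 1 0 0;0 1 0 0;0 1 0 0;0 1 0 0;0 1 0 0' 75 40; python3 -m inch '1 1 0 0;1 1 0 0;1 1 0 0;1 1 0 0;1 1 0 0;1 1 0 0;0 1 0 0;0 1 0 0;0 1 0 0;0 1 0 0;0 0 0 0'
```

```text
time_s: 1.4
ee_pos: [0.2796, -0.3458, 0.2314]
tcp_rot: [3.137, -0.165, 0.0]
force: [-0.2, -0.4, -0.5]
opening: 0.0604
grip_force: 0.0
time_s: 2.32
ee_pos: [0.3991, -0.1441, 0.2313]
tcp_rot: [-3.137, 0.163, 0.001]
force: [0.1, 0.5, 0.3]
opening: 0.0602
grip_force: 0.0
```

```bash
python3 -m inch '0.3 1 0 0;0.3 1 0 0;0.3 1 0 0;0.3 1 0 0;0.3 1 0 0;0.3 1 0 0;0.3 1 0 0;0.3 1 0 0;0.3 1 0 0;0.3 1 0 0;0.3 1 0 0;0.3 1 0 0'; python3 -m inch '1 1 0 0;1 1 0 0;1 1 0 0;1 1 0 0;1 1 0 0;1 1 0 0;0 0.4 0 0;0 0 0 0;0 0 0 0'
python3 - <<'E'
from h import *
from meas import *
c=read_camera("wrist"); cv2.imwrite("pics/w1.png",c["image"][...,::-1]); print(-c["R"].T@c["t"])
weights(c,{"a":(.592,.224),"b":(.614,.086),"c":(.466,.068),"d":(.45,.198)})
c=read_camera("top"); np.savez("top1.npz",**c)
r=c["image"][135:275,365:435].copy()
g=cv2.resize(cv2.cvtColor(r,cv2.COLOR_RGB2GRAY),None,fx=6,fy=6,interpolation=cv2.INTER_CUBIC)
h=cv2.HoughCircles(g,cv2.HOUGH_GRADIENT_ALT,1.5,80,param1=150,param2=.5,minRadius=48,maxRadius=75)
for x,y,R in ([] if h is None else h[0]): 
    u,v=365+(x+.5)/6-.5,135+(y+.5)/6-.5; print(u,v,R/6,px2w(c,u,v,.012).round(4))
cv2.imwrite("pics/stand.png",g[:600] if 0 else cv2.resize(g,None,fx=.7,fy=.7))
E
```

```text
time_s: 3.32
ee_pos: [0.4722, 0.0941, 0.2314]
tcp_rot: [3.137, -0.165, 0.001]
force: [1.5, 0.3, -0.6]
opening: 0.0605
grip_force: 0.0
time_s: 4.07
ee_pos: [0.5911, 0.2209, 0.2309]
tcp_rot: [3.137, -0.164, -0.002]
force: [0.3, 0.0, 0.1]
opening: 0.0601
grip_force: 0.0
[0.66531997 0.2137243  0.37395991]
a 492 [0.5937 0.2259 0.067 ] [0.5932 0.2259 0.067 ]
b 302 [0.6156 0.0872 0.051 ] [0.6158 0.0871 0.051 ]
c 99 [0.4677 0.0698 0.036 ] [0.4677 0.0697 0.036 ]
d 44 [0.4514 0.1999 0.027 ] [0.4514 0.1999 0.027 ]
406.08334 184.33333 9.884952 [ 0.5424 -0.2741  0.012 ]
398.83334 238.08334 10.172499 [ 0.4203 -0.255   0.012 ]
408.33334 157.58333 9.938968 [ 0.6045 -0.2807  0.012 ]
402.33334 211.08334 10.0955515 [ 0.4812 -0.2642  0.012 ]
```

View pics/w1.png

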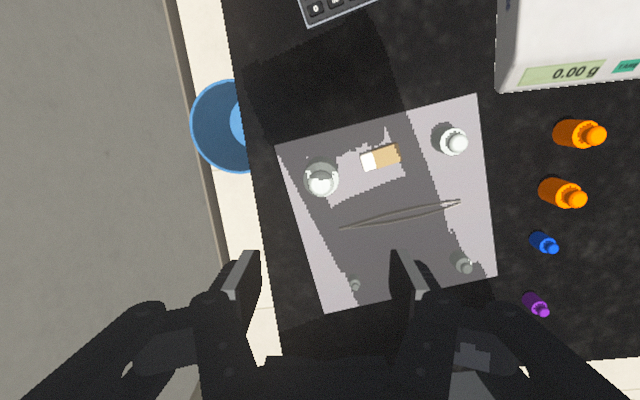

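The wrist view shows a at (320,178), centred between the fingers, with b (453,141), c (464,265) and d (355,283). This agrees with the top camera to about 2 mm.

```bash
python3 -m inch '0.05 0.23 -1 0;0 0 -1 0;0 0 -1 0;0 0 -1 0;0 0 -1 0;0 0 -1 0;0 0 -1 0;0 0 -1 0;0 0 -1 0;0 0 -1 0;0 0 -0.85 0;0 0 0 0'; python3 -m inch '0 0 0 0;0 0 0 0;0 0 0 0;0 0 0 0;0 0 0 0;0 0 0 0;0 0 0 0;0 0 0 0' 255 40;  python3 -m inch '0 0 0.25 0;0 0 0.5 0;0 0 1 0;0 0 1 0;0 0 1 0;0 0 1 0;0 0 1 0;0 0 0 0;0 0 0 0'
```

```text
time_s: 5.17
ee_pos: [0.5905, 0.2242, 0.0118]
tcp_rot: [3.136, -0.166, -0.006]
force: [-0.6, -0.5, -0.2]
opening: 0.0603
grip_force: 0.0
time_s: 5.83
ee_pos: [0.5932, 0.2257, 0.0157]
tcp_rot: [-3.137, 0.165, -0.002]
force: [-2.9, -5.7, 9.2]
opening: 0.0371
grip_force: 41.9
time_s: 6.58
ee_pos: [0.5933, 0.2262, 0.1307]
tcp_rot: [-3.136, 0.165, -0.004]
force: [-0.4, 0.1, -5.2]
opening: 0.0369
grip_force: 41.3
```

```bash
python3 -m inch '-0.3 -0.5 0 0;-0.36 -1 0 0;-0.36 -1 0 0;-0.36 -1 0 0;-0.36 -1 0 0;-0.36 -1 0 0;-0.36 -1 0 0;-0.36 -1 0 0;-0.36 -1 0 0;-0.36 -1 0 0;-0.36 -1 0 0;-0.36 -1 0 0'; python3 -m inch '-0.3 -1 0 0;-0.3 -1 0 0;-0.3 -1 0 0;-0.3 -1 0 0;-0.3 -1 0 0;-0.3 -1 0 0;-0.3 -1 0 0;-0.3 -1 0 0;-0.3 -1 0 0;-0.3 -1 0 0;-0.3 -1 0 0;-0.3 -1 0 0';  python3 -m inch '-0.8 -0.5 0 0;-0.1 -0.1 0 0;0 0 0 0;0 0 0 0;0 0 0 0'
python3 - <<'E'
from h import *
c=read_camera("wrist"); cv2.imwrite("pics/w2.png",c["image"][...,::-1]); np.savez("w2.npz",**c)
for P in ((.4203,-.255,.012),(.4203,-.255,.118)):
    q=c["K"]@(c["R"]@np.array(P)+c["t"]); print(q[:2]/q[2])
print(arm.observe()["ee_pos"])
E
```

```text
time_s: 7.58
ee_pos: [0.5055, -0.0053, 0.1281]
tcp_rot: [-3.137, 0.165, 0.004]
force: [0.5, -0.1, -5.7]
opening: 0.0364
grip_force: 41.3
time_s: 8.58
ee_pos: [0.4336, -0.2445, 0.1281]
tcp_rot: [-3.136, 0.165, 0.003]
force: [0.7, -0.5, -5.7]
opening: 0.0369
grip_force: 41.3
time_s: 9.0
ee_pos: [0.4175, -0.2556, 0.1289]
tcp_rot: [-3.137, 0.164, 0.001]
force: [-0.3, 0.1, -4.5]
opening: 0.0365
grip_force: 41.4
[324.57562945 195.27054491]
[324.26858097 249.6311027 ]
[ 0.41771761 -0.25555423  0.12905294]
```

View pics/w2.png

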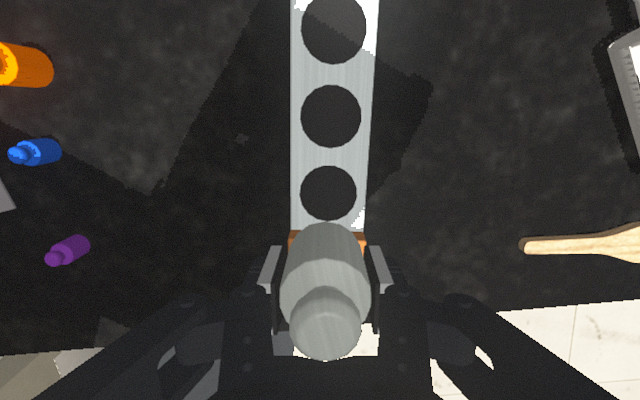

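The wrist view shows the pads at (328,193), (331,115) and (333,28), the end stop behind the weight at (330,240), and weight a held upright at (326,300). Pad 1 is where I predicted, within about 3 px. Next I fit pads and knob.

```bash
cat > wp.py <<'E'
from h import *
def wpads(c):
    g=c["image"].max(2); W=cloud(c)
    st=((abs(W[...,2]-.01)<.012)&(abs(W[...,0]-.51)<.16)&(abs(W[...,1]+.27)<.035)&(g<90)).astype(np.uint8)
    st=cv2.morphologyEx(st,cv2.MORPH_OPEN,np.ones((3,3)))
    cs,_=cv2.findContours(st,cv2.RETR_EXTERNAL,cv2.CHAIN_APPROX_NONE)
    for k in cs:
        if cv2.contourArea(k)<600: continue
        (u,v),ax,_=cv2.fitEllipse(k); print("pad px",round(u),round(v),np.round(ax),px2w(c,u,v,.012).round(4))
def knob(c,ztop,near,r=.03):
    W=cloud(c); m=(np.hypot(W[...,0]-near[0],W[...,1]-near[1])<r)&(abs(W[...,2]-ztop)<.004)
    v,u=np.nonzero(m); P=W[m]; print("knob",len(u),((P.min(0)+P.max(0))/2).round(4),px2w(c,(u.min()+u.max())/2,(v.min()+v.max())/2,np.median(P[:,2])).round(4),"ext",np.ptp(P,0).round(3))
E
python3 - <<'E'
from wp import *
c=dict(np.load("w2.npz")); wpads(c); knob(c,.182,(.418,-.255))
E
```

```text
pad px 328 193 [54. 55.] [ 0.4221 -0.2578  0.012 ]
pad px 330 116 [59. 61.] [ 0.4834 -0.2663  0.012 ]
pad px 375 231 [ 18. 267.] [ 0.3839 -0.2945  0.012 ]
pad px 333 29 [65. 66.] [ 0.5432 -0.2744  0.012 ]
knob 3912 [ 0.421  -0.2563  0.182 ] [ 0.4219 -0.2556  0.1806] ext [0.029 0.054 0.008]
```

```bash
python3 -m inch '0.1 -0.05 -1 0;0 0 -1 0;0 0 -1 0;0 0 -1 0;0 0 -0.5 0;0 0 -0.3 0;0 0 -0.2 0;0 0 0 0;0 0 0 0;0 0 0 0';python3 -m inch '0 0 -0.05 0;0 0 0 0;0 0 0 0'; python3 -m inch '0 0 -0.05 0;0 0 0 0;0 0 0 0'
```

```text
time_s: 9.88
ee_pos: [0.42, -0.2574, 0.0301]
tcp_rot: [3.137, -0.165, 0.002]
force: [-0.1, 0.2, -5.7]
opening: 0.0369
grip_force: 41.4
time_s: 10.13
ee_pos: [0.4196, -0.2573, 0.0286]
tcp_rot: [3.137, -0.165, 0.001]
force: [0.6, -0.1, -5.6]
opening: 0.0366
grip_force: 41.5
time_s: 10.38
ee_pos: [0.4194, -0.2571, 0.0273]
tcp_rot: [-3.137, 0.165, 0.0]
force: [-0.8, 0.7, -5.4]
opening: 0.0367
grip_force: 41.5
```

```bash
for i in 1; do python3 -m inch '0 0 -0.05 0;0 0 0 0;0 0 0 0'; python3 -m inch '0 0 -0.05 0;0 0 0 0;0 0 0 0';  python3 -m inch '0 0 -0.05 0;0 0 0 0;0 0 0 0'; done | grep -E "ee_pos|force"
```

```text
ee_pos: [0.4194, -0.2571, 0.0262]
force: [0.5, -0.2, -4.7]
grip_force: 41.5
ee_pos: [0.4195, -0.2571, 0.0252]
force: [0.1, -0.2, -5.4]
grip_force: 41.5
ee_pos: [0.4196, -0.2572, 0.0247]
force: [-1.5, 1.7, 5.8]
grip_force: 42.6
```

```bash
python3 -m inch '0 0 0.02 0;0 0 0 0;0 0 0 0;0 0 0 0;0 0 0 0;0 0 0 0' 75; python3 -m inch '0 0 0.5 0;0 0 1 0;0 0 1 0;0 0 1 0;0 0 1 0;0 0 1 0;0 0 1 0;0 0 1 0;0 0 0 0' 
python3 - <<'E'
from wp import *
c=read_camera("wrist"); cv2.imwrite("pics/w3.png",c["image"][...,::-1]); wpads(c); knob(c,.076,(.42,-.257))
c=read_camera("top"); np.savez("top2.npz",**c); knob(c,.076,(.42,-.257))
E
```

```text
time_s: 11.63
ee_pos: [0.4195, -0.2572, 0.0247]
tcp_rot: [3.137, -0.165, 0.0]
force: [0.6, 0.1, 0.2]
opening: 0.0604
grip_force: 0.0
time_s: 12.38
ee_pos: [0.4209, -0.2581, 0.1787]
tcp_rot: [3.135, -0.165, 0.007]
force: [1.4, -0.7, 0.2]
opening: 0.0604
grip_force: 0.0
pad px 327 119 [49. 51.] [ 0.4832 -0.2664  0.012 ]
pad px 400 278 [121. 145.] [ 0.3108 -0.3276  0.012 ]
pad px 329 49 [51. 54.] [ 0.5424 -0.2742  0.012 ]
pad px 286 7 [ 11. 140.] [ 0.5786 -0.2415  0.012 ]
knob 734 [ 0.4191 -0.2564  0.0753] [ 0.4203 -0.2566  0.0761] ext [0.025 0.025 0.006]Traceback (most recent call last):
  File "<stdin>", line 3, in <module>
  File "wp.py", line 12, in knob
    v,u=np.nonzero(m); P=W[m]; print("knob",len(u),((P.min(0)+P.max(0))/2).round(4),px2w(c,(u.min()+u.max())/2,(v.min()+v.max())/2,np.median(P[:,2])).round(4),"ext",np.ptp(P,0).round(3))
                                                     ~~~~~^^^
    return umr_minimum(a, axis, None, out, keepdims, initial, where)
ValueError: zero-size array to reduction operation minimum which has no identity
```

View pics/w3.png

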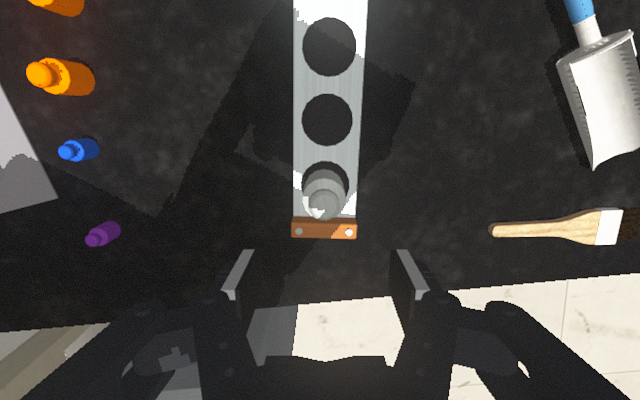

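Weight a stands upright on pad 1 at (325,195), within about 2 mm of centre, and the end stop at (323,230) is clear. Next is b.

```bash
python3 -m inch '0.4 1 0 0;0.4 1 0 0;0.4 1 0 0;0.4 1 0 0;0.4 1 0 0;0.4 1 0 0;0.4 1 0 0;0.4 1 0 0;0.4 1 0 0;0.4 1 0 0;0.4 1 0 0;0.4 1 0 0' | grep ee_; python3 -m inch '0 1 0 1;0 1 0 1;0 1 0 1;0.5 1 0 1;0.5 1 0 0;1 0.2 0 0;1 0 0 0;1 0 0 0;0.8 0 0 0;0 0 0 0;0 0 0 0'
python3 - <<'E'
from wp import *
c=read_camera("wrist"); knob(c,.051,(.615,.086)); print(arm.observe()["ee_pos"],arm.observe()["force"])
E
```

```text
ee_pos: [0.515, -0.016, 0.1739]
time_s: 14.4
ee_pos: [0.6111, 0.0868, 0.1735]
tcp_rot: [-3.118, -0.382, 0.003]
force: [-0.4, -0.5, -0.9]
opening: 0.0605
grip_force: 0.0
knob 386 [0.6156 0.0856 0.0506] [0.616  0.0857 0.0511] ext [0.019 0.019 0.006]
[0.61045287 0.08676161 0.17362107] [-0.43126017  0.57528423  0.12297921]
```

```bash
python3 -m inch '0.22 -0.03 -1 0;0 0 -1 0;0 0 -1 0;0 0 -1 0;0 0 -1 0;0 0 -1 0;0 0 -1 0;0 0 -0.7 0;0 0 -0.4 0;0 0 0 0;0 0 0 0'; python3 -m inch '0 0 0 0;0 0 0 0;0 0 0 0;0 0 0 0;0 0 0 0;0 0 0 0;0 0 0 0;0 0 0 0;0 0 0 0' 255 40;  python3 -m inch '0 0 0.25 0;0 0 0.5 0;0 0 1 0;0 0 1 0;0 0 1 0;0 0 1 0;0 0 1 0;0 0 0 0;0 0 0 0'
```

```text
time_s: 15.37
ee_pos: [0.6153, 0.0862, 0.0128]
tcp_rot: [-3.118, -0.382, 0.001]
force: [-0.4, -0.1, -0.4]
opening: 0.06
grip_force: 0.0
time_s: 16.12
ee_pos: [0.6165, 0.0863, 0.0139]
tcp_rot: [3.118, 0.382, 0.002]
force: [-2.3, -0.7, 8.5]
opening: 0.0275
grip_force: 38.8
time_s: 16.87
ee_pos: [0.6166, 0.0863, 0.1294]
tcp_rot: [3.118, 0.383, 0.004]
force: [-0.0, -0.7, -2.2]
opening: 0.0275
grip_force: 39.8
```

```bash
python3 -m inch '-0.7 -0.2 0 -1;-0.7 -0.4 0 -1;-0.6 -1 0 -1;-0.5 -1 0 -1;-0.4 -1 0 0;-0.4 -1 0 0;-0.4 -1 0 0;-0.4 -1 0 0;-0.4 -1 0 0;-0.4 -1 0 0;-0.4 -1 0 0;-0.4 -1 0 0' | grep ee_; python3 -m inch '-0.2 -1 0 0;-0.2 -1 0 0;-0.2 -1 0 0;-0.2 -1 0 0;-0.2 -1 0 0;-0.2 -1 0 0;-0.2 -1 0 0;0 0 0 0;0 0 0 0;0 0 0 0'
python3 - <<'E'
from wp import *
c=read_camera("wrist"); wpads(c); knob(c,.167,(.4825,-.2655),.02); print(arm.observe()["ee_pos"],arm.observe()["force"])
E
```

```text
ee_pos: [0.5006, -0.1264, 0.1268]
time_s: 18.7
ee_pos: [0.4733, -0.2651, 0.127]
tcp_rot: [-3.136, 0.166, 0.002]
force: [-0.2, 0.2, -0.8]
opening: 0.0269
grip_force: 39.9
pad px 326 187 [54. 56.] [ 0.4835 -0.2662  0.012 ]
pad px 368 225 [ 11. 128.] [ 0.4465 -0.2987  0.012 ]
pad px 328 108 [60. 62.] [ 0.5448 -0.2746  0.012 ]
pad px 323 36 [28. 65.] [ 0.5949 -0.276   0.012 ]
pad px 276 16 [ 19. 208.] [ 0.6111 -0.2441  0.012 ]
knob 2207 [ 0.4768 -0.2658  0.167 ] [ 0.4766 -0.2649  0.1647] ext [0.026 0.039 0.008]
[ 0.47348013 -0.26489481  0.12715108] [ 0.24480059  0.73048594 -1.83012078]
```

```bash
python3 -m inch '0.3 -0.03 -0.5 0;0.13 0 -1 0;0 0 -1 0;0 0 -1 0;0 0 -0.8 0;0 0 -0.5 0;0 0 -0.15 0;0 0 0 0;0 0 0 0;0 0 0 0' | grep -E "ee_p|force";python3 -m inch '0 0 -0.05 0;0 0 0 0;0 0 0 0' | grep -E "ee_p|force"; python3 -m inch '0 0 -0.05 0;0 0 0 0;0 0 0 0' | grep -E "ee_p|force"
```

```text
ee_pos: [0.4831, -0.2666, 0.0295]
force: [-0.5, 1.0, -1.8]
grip_force: 39.9
ee_pos: [0.4827, -0.2665, 0.0282]
force: [-0.0, -0.6, -1.7]
grip_force: 39.9
ee_pos: [0.4825, -0.2663, 0.0267]
force: [-0.0, -0.3, -1.8]
grip_force: 39.9
```

```bash
for i in 1; do python3 -m inch '0 0 -0.05 0;0 0 0 0;0 0 0 0'; python3 -m inch '0 0 -0.05 0;0 0 0 0;0 0 0 0';  python3 -m inch '0 0 -0.05 0;0 0 0 0;0 0 0 0'; done | grep -E "ee_pos|^force"
```

```text
ee_pos: [0.4824, -0.2663, 0.0256]
force: [0.7, 0.2, -1.4]
ee_pos: [0.4824, -0.2663, 0.0246]
force: [-0.1, 0.4, -2.4]
ee_pos: [0.4824, -0.2663, 0.0236]
force: [-0.2, -0.2, -1.9]
```

```bash
for i in 1; do python3 -m inch '0 0 -0.05 0;0 0 0 0;0 0 0 0'; python3 -m inch '0 0 -0.05 0;0 0 0 0;0 0 0 0'; done | grep -E "ee_pos|^force"
```

```text
ee_pos: [0.4826, -0.2664, 0.0229]
force: [-1.0, 1.6, 5.2]
ee_pos: [0.4827, -0.2664, 0.0228]
force: [-5.3, 2.4, 25.8]
```

```bash
python3 -m inch '0 0 0.06 0;0 0 0 0;0 0 0 0' | grep -E "^force"; python3 -m inch '0 0 0 0;0 0 0 0;0 0 0 0;0 0 0 0;0 0 0 0;0 0 0 0' 75| grep -E "^force|opening"; python3 -m inch '0 0 0.5 0;0 0 1 0;0 0 1 0;0 0 1 0;0 0 1 0;0 0 1 0;0 0 1 0;0 0 0.5 0;0 0 0 0' | grep ee_
python3 - <<'E'
from wp import *
c=read_camera("wrist");  wpads(c); knob(c,.06,(.482,-.266)); 
E
python3 -m inch '0 1 0 0;0 1 0 0;0 1 0 0;0 1 0 0;0 1 0 0;0 1 0 0;0 1 0 0;0 1 0 0;0 1 0 0;0 1 0 0;0 1 0 0;0 1 0 0' | grep ee_;python3 -m inch '-0.2 1 0 0;-0.2 1 0 0;-0.2 1 0 0;-0.2 1 0 0;0 0.7 0 0;0 0 0 0;0 0 0 0;0 0 0 0' | grep ee_
python3 - <<'E'
from wp import *
c=read_camera("wrist"); knob(c,.036,(.467,.069)); print(arm.observe()["ee_pos"])
E
```

```text
force: [-0.8, 0.4, 5.4]
force: [-0.6, -0.2, 0.4]
opening: 0.0604
ee_pos: [0.4836, -0.267, 0.1655]
pad px 324 188 [45. 45.] [ 0.4836 -0.2662  0.012 ]
pad px 362 281 [ 16. 213.] [ 0.3821 -0.2949  0.012 ]
pad px 326 121 [51. 53.] [ 0.5447 -0.2745  0.012 ]
pad px 328 45 [54. 60.] [ 0.606  -0.2827  0.012 ]
pad px 257 -11 [104. 110.] [ 0.6529 -0.2302  0.012 ]
knob 432 [ 0.4815 -0.2653  0.0594] [ 0.4824 -0.2654  0.0601] ext [0.019 0.019 0.006]
ee_pos: [0.4816, -0.0253, 0.1617]
ee_pos: [0.4661, 0.0672, 0.1623]
knob 183 [0.4663 0.0685 0.0354] [0.4671 0.0684 0.0362] ext [0.014 0.012 0.005]
[0.46626665 0.06701472 0.16241574]
```

```bash
python3 -m inch '0.04 0.07 -1 0;0 0 -1 0;0 0 -1 0;0 0 -1 0;0 0 -1 0;0 0 -1 0;0 0 -0.8 0;0 0 -0.5 0;0 0 -0.3 0;0 0 0 0;0 0 0 0'; python3 -m inch '0 0 0 0;0 0 0 0;0 0 0 0;0 0 0 0;0 0 0 0;0 0 0 0;0 0 0 0;0 0 0 0;0 0 0 0;0 0 0 0' 255 25;  python3 -m inch '0 0 0.25 0;0 0 0.5 0;0 0 1 0;0 0 1 0;0 0 1 0;0 0 1 0;0 0 1 0;0 0 0 0;0 0 0 0'
```

```text
time_s: 25.52
ee_pos: [0.4675, 0.0688, 0.0111]
tcp_rot: [3.137, -0.166, -0.0]
force: [0.3, -0.2, 0.6]
opening: 0.0604
grip_force: 0.0
time_s: 26.35
ee_pos: [0.4677, 0.0691, 0.0116]
tcp_rot: [-3.137, 0.165, -0.002]
force: [-1.9, -0.4, 8.8]
opening: 0.0186
grip_force: 24.3
time_s: 27.1
ee_pos: [0.468, 0.0692, 0.1275]
tcp_rot: [-3.137, 0.165, -0.005]
force: [0.1, 0.5, -0.8]
opening: 0.0185
grip_force: 24.7
```

```bash
python3 -m inch '0 -0.5 0 0;0 -1 0 0;0 -1 0 0;0 -1 0 0;0 -1 0 0;0 -1 0 0;0 -1 0 0;0.1 -1 0 0;0.4 -1 0 0;0.4 -1 0 0;0.4 -1 0 0;0.4 -1 0 0' | grep ee_; python3 -m inch '0.4 -1 0 0;0.4 -1 0 0;0.4 -1 0 0;0.4 -1 0 0;0.4 -1 0 0;0.1 -0.7 0 0;0 0 0 0;0 0 0 0;0 0 0 0;0 0 0 0' | grep ee_
python3 - <<'E'
from wp import *
c=read_camera("wrist"); wpads(c); knob(c,.15,(.544,-.2743),.02); print(arm.observe()["ee_pos"],arm.observe()["force"])
E
```

```text
ee_pos: [0.5005, -0.1623, 0.1249]
ee_pos: [0.5426, -0.274, 0.1256]
pad px 326 196 [54. 56.] [ 0.5451 -0.2747  0.012 ]
pad px 328 119 [59. 62.] [ 0.6062 -0.2828  0.012 ]
pad px 339 177 [119. 318.] [ 0.5601 -0.2867  0.012 ]
knob 1268 [ 0.5446 -0.2751  0.15  ] [ 0.5442 -0.2743  0.15  ] ext [0.026 0.037 0.008]
[ 0.54283044 -0.27400966  0.12578743] [-0.2596998   0.16430106 -0.63321172]
```

```bash
python3 -m inch '0.05 0 -0.5 0;0 0 -1 0;0 0 -1 0;0 0 -1 0;0 0 -0.8 0;0 0 -0.5 0;0 0 -0.2 0;0 0 0 0;0 0 0 0;0 0 0 0;0 0 0 0' | grep -E "ee_p|^force";python3 -m inch '0 0 -0.05 0;0 0 0 0;0 0 0 0' | grep -E "ee_p|^force"; python3 -m inch '0 0 -0.05 0;0 0 0 0;0 0 0 0' | grep -E "ee_p|^force"
```

```text
ee_pos: [0.5449, -0.2752, 0.0269]
force: [0.0, 1.1, 0.4]
ee_pos: [0.5444, -0.2751, 0.0252]
force: [-0.2, -0.0, -0.7]
ee_pos: [0.5443, -0.2749, 0.0238]
force: [-0.2, -0.0, -0.0]
```

```bash
python3 -m inch '0 0 -0.05 0;0 0 0 0;0 0 0 0' | grep -E "ee_p|^force"; python3 -m inch '0 0 -0.05 0;0 0 0 0;0 0 0 0' | grep -E "ee_p|^force";python3 -m inch '0 0 -0.04 0;0 0 0 0;0 0 0 0' | grep -E "ee_p|^force"
```

```text
ee_pos: [0.5442, -0.2749, 0.0228]
force: [0.5, 0.3, -1.1]
ee_pos: [0.5443, -0.2749, 0.0218]
force: [-0.4, 0.7, -0.9]
ee_pos: [0.5443, -0.2749, 0.021]
force: [-0.4, 1.1, -0.5]
```

```bash
python3 -m inch '0 0 -0.04 0;0 0 0 0;0 0 0 0' | grep -E "ee_p|^force"; python3 -m inch '0 0 -0.03 0;0 0 0 0;0 0 0 0' | grep -E "ee_p|^force"
```

```text
ee_pos: [0.5444, -0.275, 0.0206]
force: [-1.6, 0.3, 5.5]
ee_pos: [0.5445, -0.275, 0.0205]
force: [-3.6, 1.8, 14.9]
```

```bash
python3 -m inch '0 0 0.03 0;0 0 0 0;0 0 0 0' | grep -E "^force"; python3 -m inch '0 0 0 0;0 0 0 0;0 0 0 0;0 0 0 0;0 0 0 0;0 0 0 0;0 0 0 0' 90| grep -E "^force|opening"; python3 -m inch '0 0 0.5 0;0 0 1 0;0 0 1 0;0 0 1 0;0 0 1 0;0 0 1 0;0 0 1 0;0 0 0.5 0;0 0 0 0' | grep ee_
python3 - <<'E'
from wp import *
c=read_camera("wrist");  wpads(c); knob(c,.045,(.544,-.275),.02); 
E
python3 -m inch '-0.3 1 0 0;-0.3 1 0 0;-0.3 1 0 0;-0.3 1 0 0;-0.2 1 0 0;-0.1 1 0 0;0 1 0 0;0 1 0 0;0 1 0 0;0 1 0 0;0 1 0 0;0 1 0 0' | grep ee_;python3 -m inch '-0.2 1 0 0;-0.2 1 0 0;-0.2 1 0 0;-0.2 1 0 0;-0.2 1 0 0;-0.2 1 0 0;-0.3 1 0 0;-0.3 1 0 0;-0.3 1 0 0;-0.3 1 0 0;-0.3 1 0 0;-0.3 0.7 0 0' | grep ee_
python3 -m inch '0 0 0 0;0 0 0 0;0 0 0 0' | grep ee_
python3 - <<'E'
from wp import *
c=read_camera("wrist"); knob(c,.027,(.451,.199),.02); print(arm.observe()["ee_pos"])
E
```

```text
force: [0.2, -0.1, 8.2]
force: [-1.3, -0.2, -0.1]
opening: 0.0554
ee_pos: [0.5455, -0.2756, 0.1631]
pad px 322 250 [40. 43.] [ 0.4843 -0.2663  0.012 ]
pad px 359 328 [ 15. 171.] [ 0.3899 -0.2953  0.012 ]
pad px 324 190 [48. 48.] [ 0.5451 -0.2746  0.012 ]
pad px 326 122 [51. 53.] [ 0.6063 -0.2827  0.012 ]
pad px 342 190 [110. 309.] [ 0.5429 -0.2916  0.012 ]
knob 192 [ 0.5432 -0.2739  0.0442] [ 0.5441 -0.2739  0.0452] ext [0.013 0.013 0.006]
ee_pos: [0.5134, -0.0339, 0.1591]
ee_pos: [0.4532, 0.2002, 0.1592]
ee_pos: [0.454, 0.1986, 0.1597]
knob 84 [0.4511 0.1997 0.0267] [0.4514 0.1996 0.0272] ext [0.008 0.008 0.004]
[0.45422938 0.19836569 0.15979324]
```

```bash
python3 -m inch '-0.16 0.05 -1 0;0 0 -1 0;0 0 -1 0;0 0 -1 0;0 0 -1 0;0 0 -1 0;0 0 -0.8 0;0 0 -0.5 0;0 0 -0.27 0;0 0 0 0;0 0 0 0;0 0 0 0'; python3 -m inch '0 0 0 0;0 0 0 0;0 0 0 0;0 0 0 0;0 0 0 0;0 0 0 0;0 0 0 0;0 0 0 0;0 0 0 0;0 0 0 0' 255 20;  python3 -m inch '0 0 0.25 0;0 0 0.5 0;0 0 1 0;0 0 1 0;0 0 1 0;0 0 1 0;0 0 1 0;0 0 0 0;0 0 0 0'
```

```text
time_s: 36.58
ee_pos: [0.4516, 0.2001, 0.0096]
tcp_rot: [-3.137, 0.165, -0.002]
force: [-0.5, -0.3, -0.1]
opening: 0.0554
grip_force: 0.0
time_s: 37.42
ee_pos: [0.4514, 0.2002, 0.0093]
tcp_rot: [-3.137, 0.165, -0.001]
force: [-0.5, 0.0, 8.2]
opening: 0.0128
grip_force: 19.9
time_s: 38.17
ee_pos: [0.4518, 0.2003, 0.1255]
tcp_rot: [-3.136, 0.165, -0.004]
force: [-0.8, -0.0, -1.1]
opening: 0.0126
grip_force: 19.6
```

```bash
python3 -m inch '0.3 -0.5 0 0;0.3 -1 0 0;0.3 -1 0 0;0.3 -1 0 0;0.3 -1 0 0;0.3 -1 0 0;0.3 -1 0 0;0 -1 0 0;0 -1 0 0;0 -1 0 0;0 -1 0 0;0 -1 0 0' | grep ee_; python3 -m inch '0 -1 0 0;0 -1 0 0;0 -1 0 0;0 -1 0 0;0 -1 0 0;0 -1 0 0;0.3 -1 0 0;0.3 -1 0 0;0.5 -1 0 0;0.5 -1 0 0;0.5 -1 0 0;0.5 -1 0 0' | grep ee_;python3 -m inch '0.5 -0.6 0 0;1 0 0 0;1 0 0 0;0.5 0 0 0;0 0 0 0;0 0 0 0;0 0 0 0' | grep ee_
python3 - <<'E'
from wp import *
c=read_camera("wrist"); cv2.imwrite("pics/w4.png",c["image"][...,::-1]);wpads(c); knob(c,.14,(.606,-.282),.015); print(arm.observe()["ee_pos"],arm.observe()["force"])
E
```

```text
ee_pos: [0.4923, -0.0315, 0.123]
ee_pos: [0.5445, -0.2714, 0.1227]
ee_pos: [0.6037, -0.2817, 0.1233]
pad px 327 197 [54. 56.] [ 0.6066 -0.2828  0.012 ]
pad px 309 179 [ 89. 160.] [ 0.6226 -0.27    0.012 ]
knob 633 [ 0.606  -0.2839  0.14  ] [ 0.6062 -0.2832  0.1409] ext [0.023 0.025 0.008]
[ 0.60379438 -0.28172696  0.12349831] [ 0.16704639  0.19594553 -0.25383327]
```

View pics/w4.png

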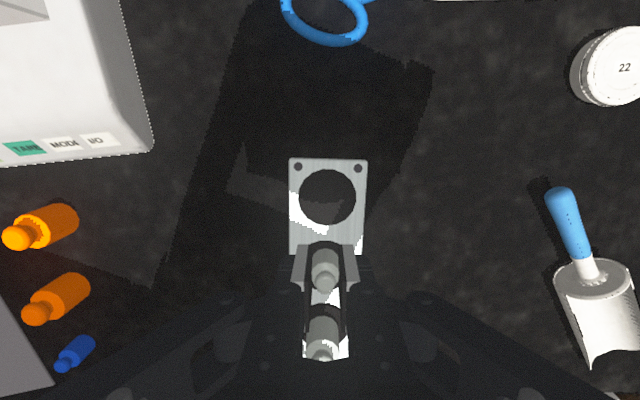

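Weight d is held upright at (325,268), pad 4 is at (327,197), and the line-up is good.

```bash
python3 -m inch '0.08 0 -0.5 0;0 0 -1 0;0 0 -1 0;0 0 -1 0;0 0 -0.8 0;0 0 -0.5 0;0 0 -0.25 0;0 0 0 0;0 0 0 0;0 0 0 0;0 0 0 0' | grep -E "ee_p|^force";python3 -m inch '0 0 -0.05 0;0 0 0 0;0 0 0 0' | grep -E "ee_p|^force"; python3 -m inch '0 0 -0.05 0;0 0 0 0;0 0 0 0' | grep -E "ee_p|^force"; python3 -m inch '0 0 -0.05 0;0 0 0 0;0 0 0 0' | grep -E "ee_p|^force"
```

```text
ee_pos: [0.6073, -0.2822, 0.0239]
force: [0.0, 0.3, 0.5]
ee_pos: [0.6068, -0.282, 0.0222]
force: [-0.1, 0.1, -1.0]
ee_pos: [0.6067, -0.2819, 0.0208]
force: [0.2, 0.7, -0.4]
ee_pos: [0.6066, -0.2819, 0.0198]
force: [-0.2, 0.1, 0.3]
```

```bash
python3 -m inch '0 0 -0.05 0;0 0 0 0;0 0 0 0' | grep -E "ee_p|^force"; python3 -m inch '0 0 -0.03 0;0 0 0 0;0 0 0 0' | grep -E "ee_p|^force"
```

```text
ee_pos: [0.6066, -0.2819, 0.0188]
force: [-0.2, -0.0, -0.7]
ee_pos: [0.6067, -0.282, 0.0184]
force: [-0.1, -0.4, 2.0]
```

Contact. I release, lift and check everything.

```bash
python3 -m inch '0 0 0 0;0 0 0 0;0 0 0 0;0 0 0 0;0 0 0 0;0 0 0 0;0 0 0 0;0 0 0 0' 90| grep -E "^force|opening"; python3 -m inch '0 0 0.5 0;0 0 1 0;0 0 1 0;0 0 1 0;0 0 1 0;0 0 1 0;0 0 1 0;0 0 1 0;0 0 1 0' | grep ee_;python3 -m inch '-0.5 0 1 0;-1 0 0 0;-1 0 0 0;-1 0 0 0;-1 0 0 0;-1 0 0 0;-1 0 0 0;-1 0 0 0;0 0 0 0;0 0 0 0;0 0 0 0' | grep ee_
python3 - <<'E'
from wp import *
c=read_camera("wrist"); wpads(c)
for z,p in ((.076,(.42,-.257)),(.060,(.482,-.266)),(.045,(.544,-.275)),(.036,(.606,-.282))): 
    try: knob(c,z,p,.02)
    except Exception as e: print("none",p)
cv2.imwrite("pics/w5.png",c["image"][...,::-1])
E
```

```text
force: [-0.3, -0.8, 0.6]
opening: 0.0549
ee_pos: [0.6066, -0.2819, 0.1902]
ee_pos: [0.4574, -0.2823, 0.209]
pad px 308 155 [40. 41.] [ 0.4838 -0.2663  0.012 ]
pad px 380 296 [111. 137.] [ 0.3072 -0.3318  0.012 ]
pad px 308 94 [46. 48.] [ 0.5446 -0.2746  0.012 ]
pad px 309 25 [48. 53.] [ 0.6054 -0.2827  0.012 ]
pad px 267 10 [ 15. 196.] [ 0.6219 -0.2449  0.012 ]
knob 541 [ 0.4194 -0.2563  0.0752] [ 0.4212 -0.2569  0.0761] ext [0.025 0.025 0.006]
knob 343 [ 0.4815 -0.2652  0.0595] [ 0.482  -0.2653  0.0602] ext [0.019 0.019 0.007]
knob 174 [ 0.5432 -0.2737  0.0446] [ 0.5433 -0.2738  0.0452] ext [0.012 0.013 0.005]
knob 102 [ 0.6058 -0.281   0.0367] [ 0.6055 -0.2809  0.0364] ext [0.009 0.009 0.005]
```

View pics/w5.png

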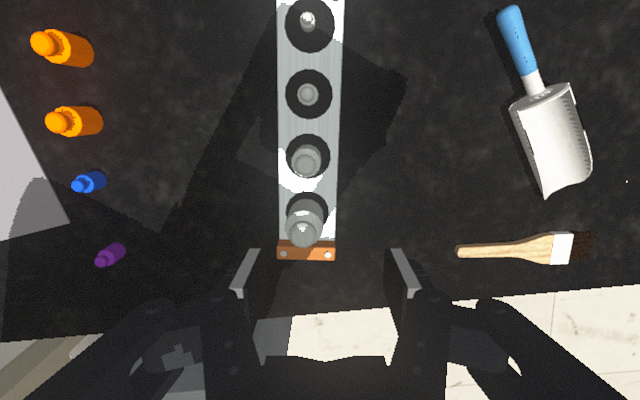

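All four weights stand upright on their pads: a (304,225), b (306,160), c (307,94), d (308,20). Each is within about 2 mm of its pad's centre, and the gripper is clear.

```bash
python3 -c "
from cell import arm; print(arm.hand_in())"
```

```text
the job is handed in; nothing more can be done
None
```

I put weights a, b, c and d upright on pads 1 to 4, largest next to the end stop, each about 2 mm from its pad's centre in the last wrist-camera check; the job is handed in, but no verdict came back.

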